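# Ratchet the bench clamp tight on a steel block

## Robot

A 6-joint arm with a two-finger parallel gripper is mounted at the origin on the work surface. World frame = base frame: x ahead of the robot, y to its left, z up, the work surface at z = 0. Lengths are in m, angles in rad, forces in N, time in s.
With the tool pointing down it reaches from about 0.275 to 0.85 m from the base axis. Payload 19 kg.
Tool frame: the origin (TCP) lies on the mounting face of the last link; the fingertips stand 173 mm ahead of it and the grasp point (between the pads) lies 155 mm ahead of it; z points along the fingers, y is the line along which they close (so a half turn about z gives the same grasp; the last joint's range is limited). The gripper opens to 85 mm and grips with 20 to 120 N. Pads are 22 mm wide; open, the fingers measure 114 mm over their backs; the gripper's body (76 mm by 85 mm) begins 54 mm behind the grasp point. The pads swing forward as they close: fully open they stand 13 mm farther back than shut.
Start: joints at [-1.417, 0.15, 1.437, -0, 1.554, -0.134], TCP at [0.163, -0.551, 0.405] pointing down, gripper open.
Joint ranges: [-2.8, 2.8], [-0.68, 2.1], [0.12, 2.68], [-1.39, 4.53], [0.16, 2.79], [-2.81, 2.81]. Speed limits (rad/s): [1.89, 1.89, 2.22, 3.01, 3.01, 3.01].

## Interface

Orientations are given as a 3x3 rotation matrix whose columns are the frame's x, y, z axes.
In Python, from station import ctrl gives the robot as it stands.
- The arm moves only by the tool carry_out, never from a script. Its argument "commands" is a list of rows, each a list of 5 numbers: the finger opening in m, from 0 to 0.0854, then the shift along the tool's x, y, z in m, then the turn about the tool's z in degrees. A call has exactly 10 rows; each row shifts and turns the commanded pose from where the row before left it, along the tool's axes as they then stand; what a row does not reach is not made up. A row lasts 1/12 s, in which the tool goes at most 41.7 mm and 7.16 degrees, less where a joint would pass 70% of its speed; a pose out of reach is approached as far as the arm can. A call with a gripper value outside its range is refused whole. The fingers move at their own pace and stop on an object; "grip_force" is the grip in N (left out, the last holds). Time passes only in rows, so rows that do not move let the fingers close, or fill a call up. It gives the time, the measured TCP pose, the force, the opening and the grip force at its end, in the units of the state.
- ctrl.state(): the state, without advancing time (a new reading comes with each control period).
- ctrl.snapshot(name): name is "side" or "top"; returns the picture (480x640x3 uint8, red, green, blue); there is no depth.
- ctrl.camera_info(name): a dict with "intrinsics" (3x3 intrinsics, pixels), "distortion" ([k1, k2, p1, p2, k3] as OpenCV has them; the pictures are not rectified), "world_from_camera" (4x4, takes a point from camera to world coordinates). Camera axes: x right, y down, z forward; pixel columns grow to the right and rows downward; lengths in m; the calibration is good to about 2 mm. A picture is of the moment at which its call begins. camera_info takes no time and is no camera call.
- ctrl.hand_in(): hands the job in; it is judged then, once.
Trained networks look in the newest picture that a camera, given by its name, has taken for a name from the list of things; names that differ only in an ending like _2 or _b are one class to them, and where a whole thing is asked for, a point or a joint stands for the part that bears it (a point fixed in the world has none). Each returns a list of dicts, best first, with "p" (0 to 1); they miss things now and then, are a little off and sometimes report something else, mostly with a low value. They report only what shows in the picture. A call takes as long as a camera call. They do not tell look-alikes from the thing itself.
- ctrl.search_frame(camera, label): "xyz" ([x, y, z] in m, in world coordinates, good to about 4 mm: the middle of the surface that is visible of it).
The state is a dict: "time": time; "joint_positions": joint angles; "qd": joint speeds; "tau": joint torques, N m; "position": TCP position; "eef_rot": TCP orientation; "force": force on the tool from outside, world axes, zero at the start; "wrist_torque": the same for the moment, N m; "gripper_width": finger opening in m; "grasp_force": force on a finger pad.
Only numpy, scipy, OpenCV 4.12 (cv2) and the standard library are available. Lean on these libraries where they do the work, as an engineer would, in place of code of your own. Each camera call takes 0.05 s, during which the arm holds its last target. There are 200 camera calls.

## Task

The steel block on the bench clamp's anvil has to be clamped for deburring, but the ratchet on the clamp screw is still set to loosen. Gently flip its small red direction lever over to tighten, then swing the handle back and forth until the pad grips the block and the screw takes about 1.65 N m to turn (about 9 N of pull at the middle of the grip), no tighter, and let go. Do not shift the block, and leave the other blocks and the file alone.

Things in the scene. Friction and masses are not known exactly. Their poses are not given: they have to be found in the camera images.
- clamp: Fixed blue-green C-shaped bench clamp with an upright screw. Origin: on the screw's axis, at bench height; z up, y from the screw towards the clamp's column (86 mm away). Foot plate 130 x 210 mm, 16 mm thick; anvil 90 x 80 mm, its top at 30 mm; arm and nut boss (46 mm diameter round the screw) reach up to 142 mm.
- block: The work: steel block 50 x 60 x 25 mm, about 0.6 kg, lying loose on the anvil under the pad. Origin: centre of its underside.
- pad: Round steel swivel pad, 33 mm diameter, on the lower end of the screw. Origin: centre of its underside. It starts 3 to 7 mm above the block and goes down 16 mm per clockwise turn of the coarse screw (2.5 mm per rad).
- spindle (a joint): Angle of the clamp screw, rad, grows clockwise from above (tightens). Running free it takes about 1.1 N m to turn (6 N at the grip); once the pad bears on the block this climbs by about 1.1 N m per rad with the clamping force: 1.65 N m gives about 200 N, under 1.5 the block can slip, over 2.1 it is marked. Felt at a standstill it is up to a quarter less than in slow motion. Stays put when let go.
- ratchet (a joint): Angle of the ratchet handle about the screw axis, rad, grows clockwise from above; 0: it points along the clamp's -y. Free to swing all round. Set to tighten, clockwise swings turn the screw and anticlockwise ones click back freely (under 0.2 N m); set to loosen, the other way round. 16 teeth: up to 0.4 rad of a stroke is lost before the pawl bites.
- handle_grip (a point): Middle of the black grip, on the handle's centre line, 185 mm from the screw axis and about 180 mm above the bench (goes down with the screw). The grip is round, 22 to 24 mm thick, level, reaching from 120 to 240 mm from the screw axis. The ratchet head, 31 mm in radius round that axis and 26 mm high, is centred at the same height.
- lever (a joint): Angle of the red direction lever on top of the ratchet head, rad, grows clockwise from above. Pivot: on the handle's centre line, 38 mm from the screw axis; the lever runs 31 mm from there back towards that axis. Ends: -0.22 loosen (its start), +0.22 tighten; riding over a tooth it dips to half that. About 2 N at the tab moves it; past the middle it snaps over.
- thumb_tab: Red upright tab at the lever's end: 13 mm along the lever, 8 mm across, 18 mm high; bends above 40 N. Origin: its centre, 25 mm above the handle's centre line; its underside is 3 mm over the ratchet head. Seen from the screw axis looking along the handle to the grip it stands 7 mm to the right of the centre line at loosen and 7 mm to the left at tighten.
- block_b: Finished block, 50 x 60 x 25 mm, loose on the bench; not to be moved. Origin: centre of its underside.
- block_c: Unfinished block, 50 x 60 x 25 mm, loose on the bench; not to be moved. Origin: centre of its underside.
- file: Flat file with a wooden handle, 315 mm long, 25 mm high, loose on the bench along its x; not to be moved. Origin: on the bench under the blade, 55 mm from the handle's front end.
Not all that is in view belongs to the job. What is shaped like the block but green, pink or yellow is not meant.

How it is judged:
By the outcome, as a careful person would: the job done as asked, in the order asked, and still so for the second after the job is handed in, with the robot touching nothing.
It also fails if it takes over 67 s, if anything falls off the work surface, if the arm or the gripper's body presses on something with over 40 N, if the wrist force passes 120 N, or if a joint passes its speed limit or range.

## Working session

There is one attempt and no reset: what is moved stays moved. The work goes in short steps, Python scripts to look and compute and a tool call to move; the robot and the scene stay as the last step left them, time stands still between calls to the robot, and variables do not carry over. Pictures are saved under pics/ and viewed, at most 10 in all, crops included, and the job is handed in when it is done.

Besides the shell and the picture viewer there is one more tool, called after "Call:" in YAML: its name, and indented under it one key for each argument. carry_out: Moves the arm, as the interface text tells. Its arguments: {"type":"object","properties":{"commands":{"type":"array","items":{"type":"array","items":{"type":"number"}}},"grip_force":{"type":"number"}},"required":["commands"]}

```bash
mkdir -p pics
cat > h.py <<'E'
import numpy as np, cv2
from station import ctrl
def snap(c,f):
    im=ctrl.snapshot(c); cv2.imwrite('pics/'+f,cv2.cvtColor(im,cv2.COLOR_RGB2BGR)); return im
def proj(c,P):
    i=ctrl.camera_info(c); T=np.linalg.inv(np.array(i['world_from_camera']))
    r,_=cv2.Rodrigues(T[:3,:3]); p,_=cv2.projectPoints(np.array(P,float).reshape(-1,1,3),r,T[:3,3],np.array(i['intrinsics']),np.array(i['distortion'],float)); return p.reshape(-1,2)
def ray(c,uv):
    i=ctrl.camera_info(c); W=np.array(i['world_from_camera'])
    n=cv2.undistortPoints(np.array(uv,float).reshape(-1,1,2),np.array(i['intrinsics']),np.array(i['distortion'],float)).reshape(-1,2)
    d=np.c_[n,np.ones(len(n))]@W[:3,:3].T; return W[:3,3],d/np.linalg.norm(d,axis=1)[:,None]
def atz(c,uv,z):
    o,d=ray(c,uv); return o+d*((z-o[2])/d[:,2])[:,None]
def tri(uvs,uvt):
    o1,d1=ray('side',[uvs]);o2,d2=ray('top',[uvt]);d1=d1[0];d2=d2[0]
    s=np.linalg.lstsq(np.c_[d1,-d2],o2-o1,rcond=None)[0];a=o1+d1*s[0];b=o2+d2*s[1]
    return (a+b)/2,np.linalg.norm(a-b)
E
python3 - <<'E'
from h import *
np.set_printoptions(precision=4,suppress=True)
a=snap('side','s0.png');b=snap('top','t0.png')
for c in('side','top'):
    print(c,np.array(ctrl.camera_info(c)['world_from_camera']))
    for n in('clamp','block','pad','handle_grip','lever','thumb_tab','file'):
        print(c,n,[(np.round(d['xyz'],3).tolist(),round(d['p'],2),proj(c,d['xyz']).round().tolist()) for d in ctrl.search_frame(c,n)][:5])
print(ctrl.state())
E
```

```text
side [[ 0.9829 -0.0997  0.1548  0.4283]
 [-0.1833 -0.606   0.774  -0.7138]
 [ 0.0167 -0.7892 -0.6139  0.6515]
 [ 0.      0.      0.      1.    ]]
side clamp [([0.56, 0.005, 0.067], 0.71, [[316.0, 263.0]])]
side block [([0.638, -0.19, 0.024], 0.88, [[384.0, 352.0]]), ([0.417, 0.192, 0.024], 0.86, [[235.0, 231.0]]), ([0.724, 0.047, 0.025], 0.85, [[393.0, 257.0]]), ([0.552, 0.018, 0.056], 0.7, [[310.0, 263.0]]), ([0.474, -0.206, 0.024], 0.69, [[285.0, 374.0]])]
side pad [([0.564, -0.035, 0.193], 0.57, [[323.0, 217.0]])]
side handle_grip [([0.562, -0.036, 0.197], 0.88, [[322.0, 215.0]])]
side lever [([0.558, 0.021, 0.206], 0.54, [[314.0, 193.0]])]
side thumb_tab [([0.563, 0.034, 0.209], 0.57, [[316.0, 187.0]])]
side file [([0.641, -0.368, 0.014], 0.63, [[420.0, 454.0]])]
top [[ 0.0267 -0.9919  0.1244  0.4382]
 [-0.9994 -0.0239  0.0232 -0.0804]
 [-0.0201 -0.125  -0.992   1.202 ]
 [ 0.      0.      0.      1.    ]]
top clamp [([0.556, 0.047, 0.031], 0.93, [[275.0, 263.0]])]
top block [([0.421, 0.203, 0.023], 0.83, [[192.0, 332.0]]), ([0.728, 0.056, 0.027], 0.78, [[274.0, 175.0]]), ([0.556,
[... 313 characters left out ...]
11], 0.63, [[492.0, 249.0]])]
top file [([0.595, -0.372, 0.01], 0.9, [[492.0, 249.0]]), ([0.554, 0.049, 0.03], 0.68, [[274.0, 264.0]])]
{'time': 0.8, 'joint_positions': array([-1.417 ,  0.1505,  1.4374,  0.    ,  1.5538, -0.134 ]), 'qd': array([ 0.0012, -0.0017, -0.0011, -0.    ,  0.0006, -0.0025]), 'tau': array([  0.0031, -71.2739, -57.1023,   0.0001,   0.001 ,  -0.    ]), 'position': array([ 0.1632, -0.5513,  0.4047]), 'eef_rot': array([[ 0.9589,  0.2838,  0.    ],
       [ 0.2838, -0.9589,  0.0001],
       [ 0.    , -0.0001, -1.    ]]), 'force': array([-0.1133,  0.7791,  0.1806]), 'wrist_torque': array([ 0.0128, -0.0065,  0.0362]), 'grasp_force': 0.0, 'gripper_width': 0.08527439087333342}
```

View pics/s0.png

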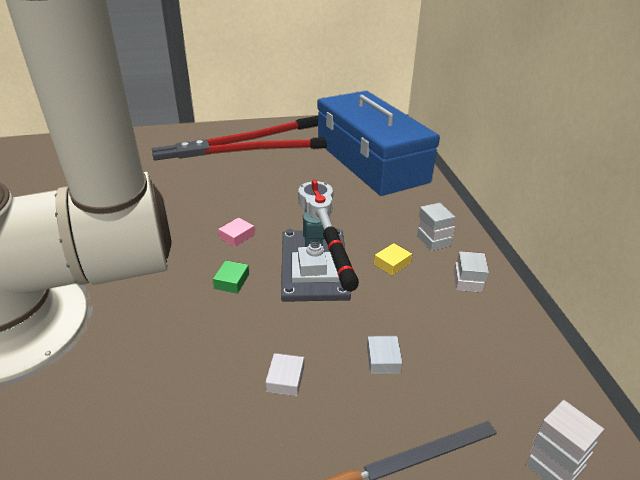

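View pics/t0.png

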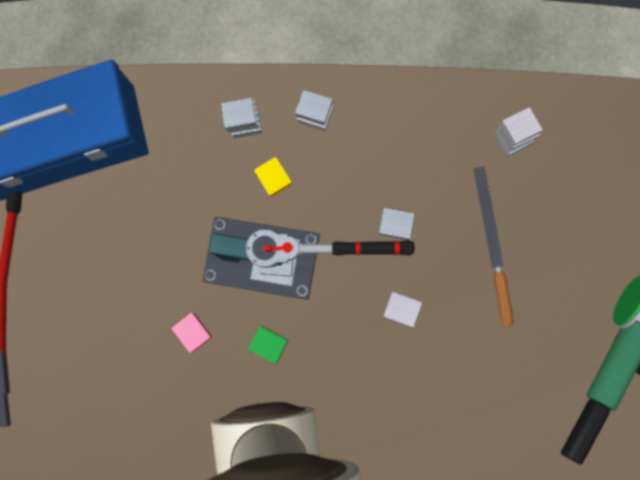

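The side view shows the clamp at about (316,240), its handle running to (348,280) and the red lever at (316,190). The top view shows the head at (267,248), the grip from (335,247) to (412,247), and the work block on the anvil at (273,265). Next I'll enlarge both views to get precise pixels.

Run:
```python
from h import *
s=cv2.imread('pics/s0.png');t=cv2.imread('pics/t0.png')
a=cv2.resize(s[165:305,265:375],None,fx=4.2,fy=4.2,interpolation=3)
b=cv2.resize(t[205:305,195:425],None,fx=3.4,fy=3.4,interpolation=3)
cv2.imwrite('pics/s1.png',a);cv2.imwrite('pics/t1.png',b)
```

```text
(no output)
```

View pics/s1.png

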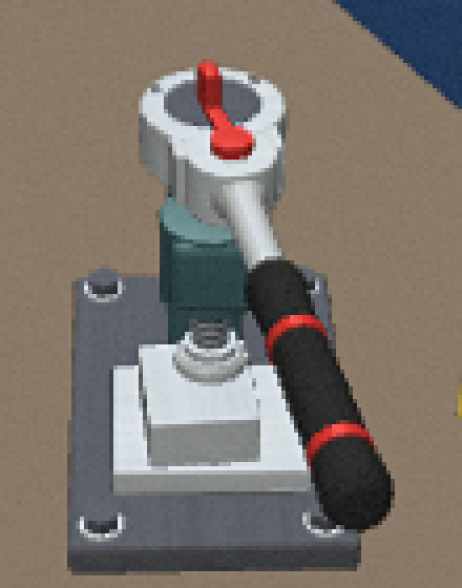

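View pics/t1.png

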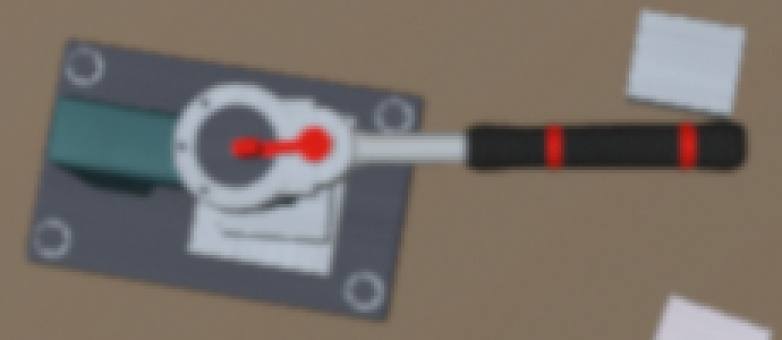

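Run:
```python
from h import *
np.set_printoptions(precision=4,suppress=True)
S=lambda p:np.array(p)/4.2+[265-.4,165-.4]
T=lambda p:np.array(p)/3.4+[195-.35,205-.35]
for n,s,t in [('disc',(212,103),(237,146)),('band1',(297,338),(554,146)),('band2',(341,443),(688,146)),('pivot',(232,140),(315,145)),('tabtop',(208,68),(246,148)),('boltNL',(101,524),(364,291)),('boltBR',(323,524),(395,115))]:
    print(n,*tri(S(s),T(t)))
c=atz('top',[T(p) for p in [(83,67),(395,115),(52,238),(364,291)]],0.016);print(c,c.mean(0))
for z in(.18,.19,.195,.2):print(z,'top',atz('top',[T((237,146)),T((554,146)),T((688,146)),T((745,146))],z)[:,:2].tolist(),'side',atz('side',[S((212,103))],z))
```

```text
disc [0.5647 0.0471 0.1972] 0.00016174138441490556
band1 [ 0.5697 -0.1053  0.1868] 0.00027637331734809984
band2 [ 0.5712 -0.1699  0.1896] 0.00032718079415931215
pivot [0.5658 0.009  0.2021] 0.0005308018126106271
tabtop [0.5615 0.0401 0.218 ] 0.0002645279175446925
boltNL [ 0.5071 -0.0048  0.0172] 0.00037380208638696096
boltBR [ 0.6062 -0.019   0.0153] 0.002657507666224273
[[ 0.6311  0.1607  0.016 ]
 [ 0.6075 -0.0192  0.016 ]
 [ 0.5324  0.1738  0.016 ]
 [ 0.5073 -0.0047  0.016 ]] [0.5696 0.0777 0.016 ]
0.18 top [[0.5669526539135461, 0.04923441151189942], [0.5706734403399496, -0.10548765138064232], [0.5722500355633198, -0.17074669679420718], [0.572923944680854, -0.1985866430731212]] side [[0.5698 0.0759 0.18  ]]
0.19 top [[0.5656930335433701, 0.04796645043460654], [0.5693774131738578, -0.1052417027835134], [0.5709385818787557, -0.1698622077177948], [0.5716058969946739, -0.19742974834738458]] side [[0.5668 0.0592 0.19  ]]
0.195 top [[0.5650632233582821, 0.0473324698959601], [0.5687293995908119, -0.10511872848494894], [0.5702828550364736, -0.16941996317958863], [0.5709468731515839, -0.19685130098451625]] side [[0.5653 0.0508 0.195 ]]
0.2 top [[0.5644334131731941, 0.04669848935731369], [0.568081386007766, -0.10499575418638447], [0.5696271281941915, -0.16897771864138245], [0.570287849308494, -0.19627285362164798]] side [[0.5638 0.0424 0.2   ]]
```

The work block is the grey one on the anvil, at top (275,263) and side (310,262); the green, pink and yellow blocks, the loose grey ones and the stacks are not it. The measurements fit together:
- **Screw axis:** about (0.565, 0.0475).
- **Handle:** about 0.183 m high and pointing along world -y, with the grip bands 153 and 217 mm out.
- **Tab:** on the -x side, which is loosen.

I'll move above the tab now, with the fingers part closed.

Call:
carry_out:
  commands:
    - [0.03, 0.0273, -0.0227, 0, 0]
    - [0.03, 0.0273, -0.0227, 0, 0]
    - [0.03, 0.0273, -0.0227, 0, 0]
    - [0.03, 0.0273, -0.0227, 0, 0]
    - [0.03, 0.0273, -0.0227, 0, 0]
    - [0.03, 0.0273, -0.0227, 0, 0]
    - [0.03, 0.0273, -0.0227, 0, 0]
    - [0.03, 0.0273, -0.0227, 0, 0]
    - [0.03, 0.0273, -0.0227, 0, 0]
    - [0.03, 0.0273, -0.0227, 0, 0]
  grip_force: 20

```text
time: 1.63
position: [0.361, -0.2545, 0.4049]
eef_rot: [[0.959, 0.284, 0.0], [0.284, -0.959, -0.0], [0.0, 0.0, -1.0]]
force: [0.3, -0.5, 0.0]
gripper_width: 0.0298
grasp_force: 0.0
```

Call:
carry_out:
  commands:
    - [0.03, 0.0273, -0.0227, 0, 0]
    - [0.03, 0.0273, -0.0227, 0, 0]
    - [0.03, 0.0273, -0.0227, 0, 0]
    - [0.03, 0.0273, -0.0227, 0, 0]
    - [0.03, 0.0273, -0.0227, 0, 0]
    - [0.03, 0.0273, -0.0227, 0, 0]
    - [0.03, 0.0273, -0.0227, 0, 0]
    - [0.03, 0.0273, -0.0227, 0, 0]
    - [0.03, 0.0273, -0.0227, 0, 0]
    - [0.03, 0.0273, -0.0227, 0, 0]

```text
time: 2.47
position: [0.5585, 0.0408, 0.4048]
eef_rot: [[0.959, 0.284, 0.0], [0.284, -0.959, 0.0], [0.0, 0.0, -1.0]]
force: [-0.3, -0.9, 0.5]
gripper_width: 0.0301
grasp_force: 0.0
```

Call:
carry_out:
  commands:
    - [0.03, 0, 0, 0, -7]
    - [0.03, 0, 0, 0, -7]
    - [0.03, 0, 0, 0, -7]
    - [0.03, 0, 0, 0, -7]
    - [0.03, 0, 0, 0, -7]
    - [0.03, 0, 0, 0, -7]
    - [0.03, 0, 0, 0, -7]
    - [0.03, 0, 0, 0, -7]
    - [0.03, 0, 0, 0, -7]
    - [0.03, 0, 0, 0, -7]

```text
time: 3.3
position: [0.5579, 0.039, 0.4047]
eef_rot: [[0.055, 0.998, -0.0], [0.998, -0.055, 0.0], [0.0, -0.0, -1.0]]
force: [0.6, 0.8, -0.3]
gripper_width: 0.03
grasp_force: 0.0
```

Call:
carry_out:
  commands:
    - [0.03, 0.001, 0, 0.004, -2.2]
    - [0.03, 0.001, 0, 0.004, -2.2]
    - [0.03, 0, 0, 0.004, 0]
    - [0.03, 0, 0, 0.004, 0]
    - [0.03, 0, 0, 0.003, 0]
    - [0.03, 0, 0, 0.003, 0]
    - [0.03, 0, 0, 0.003, 0]
    - [0.03, 0, 0, 0.002, 0]
    - [0.03, 0, 0, 0.001, 0]
    - [0.03, 0, 0, 0, 0]

```text
time: 4.13
position: [0.5579, 0.0409, 0.3765]
eef_rot: [[-0.015, 1.0, -0.0], [1.0, 0.015, 0.0], [0.0, -0.0, -1.0]]
force: [-0.1, 0.3, 0.9]
gripper_width: 0.0304
grasp_force: 0.0
```

Run:
```python
from h import *
a=snap('side','s2.png');cv2.imwrite('pics/s2c.png',cv2.resize(a[120:260,250:390,::-1],None,fx=4.2,fy=4.2,interpolation=3))
print(ctrl.search_frame('side','thumb_tab'))
```

```text
[{'xyz': [0.5579, 0.0066, 0.0617], 'p': 0.61}]
```

View pics/s2c.png

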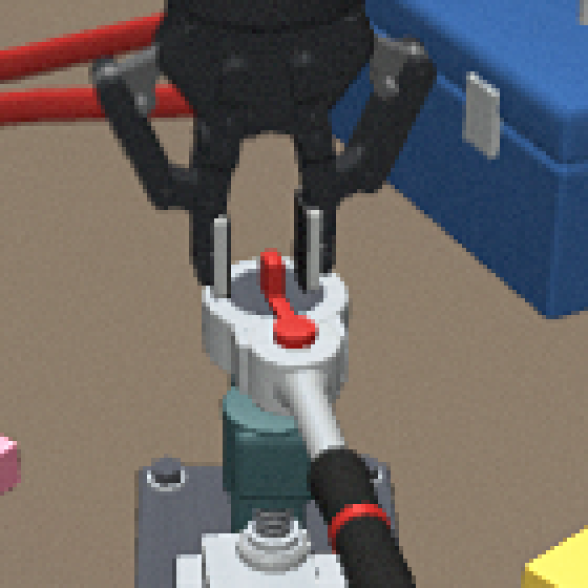

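The tab at crop (270,275) stands between the pads at (220,260) and (313,250), and it overlaps them in height. I'll push it gently toward +x.

Call:
carry_out:
  commands:
    - [0.03, 0, 0.003, 0, 0]
    - [0.03, 0, 0.003, 0, 0]
    - [0.03, 0, 0.003, 0, 0]
    - [0.03, 0, 0.002, 0, 0]
    - [0.03, 0, 0.002, 0, 0]
    - [0.03, 0, 0.002, 0, 0]
    - [0.03, 0, 0.0015, 0, 0]
    - [0.03, 0, 0.0015, 0, 0]
    - [0.03, 0, 0.001, 0, 0]
    - [0.03, 0, 0.001, 0, 0]

```text
time: 5.07
position: [0.5781, 0.0412, 0.3767]
eef_rot: [[-0.016, 1.0, 0.0], [1.0, 0.016, 0.0], [0.0, 0.0, -1.0]]
force: [0.7, 0.5, -0.7]
gripper_width: 0.0296
grasp_force: 0.1
```

Call:
carry_out:
  commands:
    - [0.03, 0, 0.0005, 0, 0]
    - [0.03, 0, 0.0005, 0, 0]
    - [0.03, 0, 0.0005, 0, 0]
    - [0.03, 0, 0.0005, 0, 0]
    - [0.03, 0, 0, 0, 0]
    - [0.03, 0, 0, 0, 0]
    - [0.03, 0, -0.003, 0, 0]
    - [0.03, 0, -0.003, 0, 0]
    - [0.03, 0, -0.003, 0, 0]
    - [0.03, 0, -0.003, 0, 0]

```text
time: 5.9
position: [0.5676, 0.0411, 0.3768]
eef_rot: [[-0.016, 1.0, 0.0], [1.0, 0.016, 0.0], [0.0, 0.0, -1.0]]
force: [0.8, -0.5, -0.6]
gripper_width: 0.0301
grasp_force: 0.0
```

Run:
```python
from h import *
a=snap('side','s3.png');cv2.imwrite('pics/s3c.png',cv2.resize(a[120:260,250:390,::-1],None,fx=4.2,fy=4.2,interpolation=3))
```

```text
(no output)
```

View pics/s3c.png

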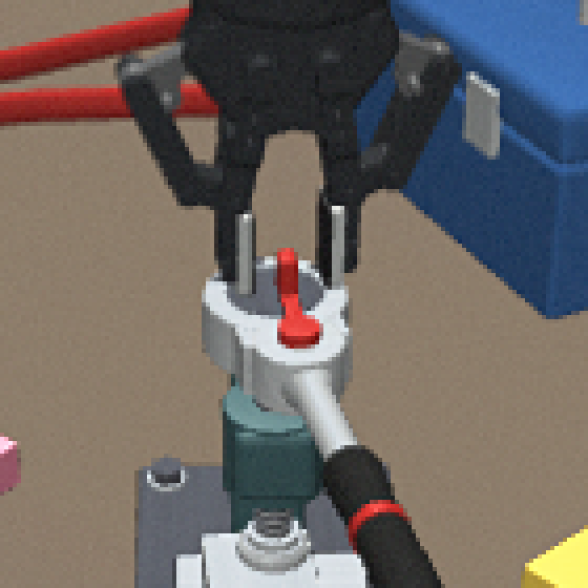

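The lever moved across: the tab is now at crop (287,270), right of the line from the pivot to the axis. The handle also turned a few degrees anticlockwise, so I'll measure it again.

Run:
```python
from h import *
c=lambda p:np.array(p)/4.2+[249.6,119.6]
print(atz('side',[c((380,520))],.187), atz('side',[c((360,525))],.187))
print('tab',atz('side',[c((270,273)),c((287,270))],.208),'axis',proj('side',[[.565,.0475,.196]])*4.2-np.array([249.6,119.6])*4.2)
im=cv2.imread('pics/s3.png');h=cv2.cvtColor(im,cv2.COLOR_BGR2HSV)
m=((h[...,0]<8)|(h[...,0]>172))&(h[...,1]>170)&(h[...,2]>90)
n,l,s,ce=cv2.connectedComponentsWithStats(m.astype(np.uint8))
for i in range(1,n):
    if s[i,4]>8 and 300<ce[i][0]<380 and ce[i][1]>160:print(ce[i],s[i],atz('side',[ce[i]],.187))
```

```text
[[ 0.57753845 -0.10257191  0.187     ]] [[ 0.56969709 -0.10439153  0.187     ]]
tab [[0.56199302 0.04448391 0.208     ]
 [0.56934778 0.04582259 0.208     ]] axis [[275.69612753 293.96889241]]
[319.42276423 192.13821138] [316 179  10  24 123] [[0.57349563 0.05268682 0.187     ]]
[338.05 242.1 ] [333 239  13  10  40] [[ 0.57516725 -0.0987533   0.187     ]]
[350.54 267.92] [345 265  15  10  50] [[ 0.57997506 -0.16318014  0.187     ]]
```

Call:
carry_out:
  commands:
    - [0.04, 0, 0, -0.01, 0]
    - [0.04, 0, 0, -0.02, 0]
    - [0.05, 0, 0, -0.02, 0]
    - [0.05, 0, 0, 0, 0]
    - [0.05, -0.03, 0, 0, 0]
    - [0.05, -0.03, 0, 0, 0]
    - [0.05, -0.03, 0, 0, 0]
    - [0.05, -0.03, 0, 0, 0]
    - [0.05, -0.03, 0, 0, 0]
    - [0.05, 0, 0, 0, 0]

```text
time: 6.78
position: [0.5702, -0.1131, 0.4269]
eef_rot: [[-0.012, 1.0, 0.0], [1.0, 0.012, -0.001], [-0.001, 0.0, -1.0]]
force: [0.5, 0.6, 0.2]
gripper_width: 0.0495
grasp_force: 0.0
```

Call:
carry_out:
  commands:
    - [0.05, -0.012, 0.005, 0, -2]
    - [0.05, -0.012, 0.005, 0, -2]
    - [0.05, 0, 0, 0.02, 0]
    - [0.05, 0, 0, 0.02, 0]
    - [0.05, 0, 0, 0.015, 0]
    - [0.05, 0, 0, 0.015, 0]
    - [0.05, 0, 0, 0.01, 0]
    - [0.05, 0, 0, 0.007, 0]
    - [0.036, 0, 0, 0, 0]
    - [0.036, 0, 0, 0, 0]

```text
time: 7.62
position: [0.5812, -0.1325, 0.3402]
eef_rot: [[-0.085, 0.996, 0.0], [0.996, 0.085, -0.0], [-0.0, 0.0, -1.0]]
force: [-0.5, 0.1, 0.6]
gripper_width: 0.0359
grasp_force: 0.0
```

Run:
```python
from h import *
a=snap('side','s4.png');cv2.imwrite('pics/s4c.png',cv2.resize(a[120:300,250:410,::-1],None,fx=3.3,fy=3.3,interpolation=3))
```

```text
(no output)
```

View pics/s4c.png

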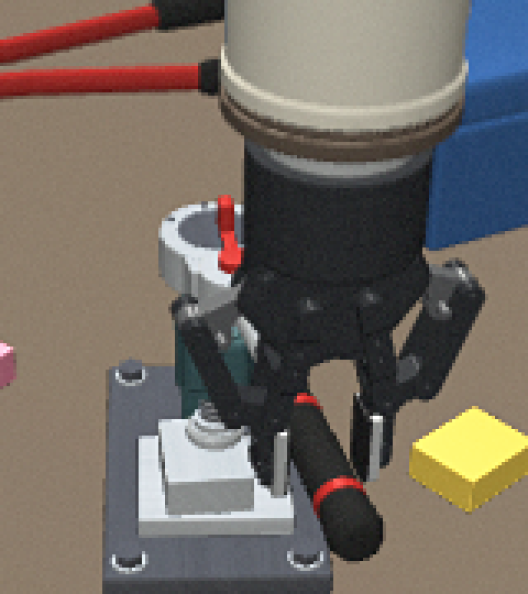

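The grip at crop (325,450) lies between the open pads. First I'll swing slowly anticlockwise, which should be free if the lever is at tighten.

Call:
carry_out:
  commands:
    - [0.036, 0, 0.0063, 0, -2]
    - [0.036, 0, 0.0063, 0, -2]
    - [0.036, 0, 0.0063, 0, -2]
    - [0.036, 0, 0.0063, 0, -2]
    - [0.036, 0, 0.0063, 0, -2]
    - [0.036, 0, 0.0063, 0, -2]
    - [0.036, 0, 0.0063, 0, -2]
    - [0.036, 0, 0.0063, 0, -2]
    - [0.036, 0, 0.0063, 0, -2]
    - [0.036, 0, 0.0063, 0, -2]

```text
time: 8.5
position: [0.6423, -0.1174, 0.3408]
eef_rot: [[-0.422, 0.906, 0.001], [0.906, 0.422, -0.0], [-0.001, 0.001, -1.0]]
force: [-0.6, -0.1, -0.1]
gripper_width: 0.0359
grasp_force: 0.1
```

The force is 0.6 N, so it clicks back freely and the lever is at tighten. I'll carry on anticlockwise.

Call:
carry_out:
  commands:
    - [0.036, 0.0014, 0.0222, 0, -7]
    - [0.036, 0.0014, 0.0222, 0, -7]
    - [0.036, 0.0014, 0.0222, 0, -7]
    - [0.036, 0.0014, 0.0222, 0, -7]
    - [0.036, 0.0014, 0.0222, 0, -7]
    - [0.036, 0.0014, 0.0222, 0, -7]
    - [0.036, 0.0014, 0.0222, 0, -7]
    - [0.036, 0.0014, 0.0222, 0, -7]
    - [0.036, 0.0014, 0.0222, 0, -7]
    - [0.036, 0.0014, 0.0222, 0, -7]

```text
time: 9.33
position: [0.7469, 0.0645, 0.3406]
eef_rot: [[-0.996, -0.091, 0.001], [-0.091, 0.996, -0.0], [-0.001, -0.0, -1.0]]
force: [0.3, 0.2, -0.7]
gripper_width: 0.0359
grasp_force: 0.2
```

Call:
carry_out:
  commands:
    - [0.036, 0.0004, -0.0128, 0, 4]
    - [0.036, 0.0004, -0.0128, 0, 4]
    - [0.036, 0.0004, -0.0128, 0, 4]
    - [0.036, 0.0004, -0.0128, 0, 4]
    - [0.036, 0.0004, -0.0128, 0, 4]
    - [0.036, 0.0004, -0.0128, 0, 4]
    - [0.036, 0.0004, -0.0128, 0, 4]
    - [0.036, 0.0004, -0.0128, 0, 4]
    - [0.036, 0.0004, -0.0128, 0, 4]
    - [0.036, 0.0004, -0.0128, 0, 4]

```text
time: 10.17
position: [0.7142, -0.0578, 0.3409]
eef_rot: [[-0.816, 0.578, 0.002], [0.578, 0.816, 0.001], [-0.001, 0.002, -1.0]]
force: [2.3, 5.4, -0.5]
gripper_width: 0.0357
grasp_force: 2.9
```

Call:
carry_out:
  commands:
    - [0.036, 0.0003, -0.0096, 0, 3]
    - [0.036, 0.0003, -0.0096, 0, 3]
    - [0.036, 0.0003, -0.0096, 0, 3]
    - [0.036, 0.0003, -0.0096, 0, 3]
    - [0.036, 0.0003, -0.0096, 0, 3]
    - [0.036, 0.0003, -0.0096, 0, 3]
    - [0.036, 0.0003, -0.0096, 0, 3]
    - [0.036, 0.0003, -0.0096, 0, 3]
    - [0.036, 0.0003, -0.0096, 0, 3]
    - [0.036, 0.0003, -0.0096, 0, 3]

```text
time: 11.0
position: [0.6411, -0.1185, 0.3409]
eef_rot: [[-0.419, 0.908, 0.003], [0.908, 0.419, -0.0], [-0.001, 0.003, -1.0]]
force: [6.5, 1.8, -1.7]
gripper_width: 0.036
grasp_force: 3.0
```

Call:
carry_out:
  commands:
    - [0.036, 0.0001, -0.0064, 0, 2]
    - [0.036, 0.0001, -0.0064, 0, 2]
    - [0.036, 0.0001, -0.0064, 0, 2]
    - [0.036, 0.0001, -0.0064, 0, 2]
    - [0.036, 0.0001, -0.0064, 0, 2]
    - [0.036, 0.0001, -0.0064, 0, 2]
    - [0.036, 0.0001, -0.0064, 0, 2]
    - [0.036, 0.0001, -0.0064, 0, 2]
    - [0.036, 0.0001, -0.0064, 0, 2]
    - [0.036, 0.0001, -0.0064, 0, 2]

```text
time: 11.83
position: [0.5796, -0.1348, 0.3407]
eef_rot: [[-0.084, 0.996, 0.002], [0.997, 0.084, -0.0], [-0.0, 0.002, -1.0]]
force: [5.1, 1.0, -3.7]
gripper_width: 0.0353
grasp_force: 2.9
```

Call:
carry_out:
  commands:
    - [0.036, 0.0001, -0.0064, 0.0003, 2]
    - [0.036, 0.0001, -0.0064, 0.0003, 2]
    - [0.036, 0.0001, -0.0064, 0.0003, 2]
    - [0.036, 0.0001, -0.0064, 0.0003, 2]
    - [0.036, 0.0001, -0.0064, 0.0003, 2]
    - [0.036, 0.0001, -0.0064, 0.0003, 2]
    - [0.036, 0.0001, -0.0064, 0.0003, 2]
    - [0.036, 0.0001, -0.0064, 0.0003, 2]
    - [0.036, 0.0001, -0.0064, 0.0003, 2]
    - [0.036, 0.0001, -0.0064, 0.0003, 2]

```text
time: 12.67
position: [0.5162, -0.1295, 0.3381]
eef_rot: [[0.262, 0.965, 0.003], [0.965, -0.262, -0.001], [-0.001, 0.003, -1.0]]
force: [5.5, -2.6, -0.9]
gripper_width: 0.0358
grasp_force: 3.0
```

Call:
carry_out:
  commands:
    - [0.036, 0.0001, -0.0064, 0.0001, 2]
    - [0.036, 0.0001, -0.0064, 0.0001, 2]
    - [0.036, 0.0001, -0.0064, 0.0001, 2]
    - [0.036, 0.0001, -0.0064, 0.0001, 2]
    - [0.036, 0.0001, -0.0064, 0.0001, 2]
    - [0.036, 0.0001, -0.0064, 0.0001, 2]
    - [0.036, 0.0001, -0.0064, 0.0001, 2]
    - [0.036, 0.0001, -0.0064, 0.0001, 2]
    - [0.036, 0.0001, -0.0064, 0.0001, 2]
    - [0.036, 0.0001, -0.0064, 0.0001, 2]

```text
time: 13.5
position: [0.4584, -0.1024, 0.3371]
eef_rot: [[0.577, 0.817, 0.003], [0.817, -0.577, -0.001], [0.001, 0.003, -1.0]]
force: [4.9, -4.5, -0.4]
gripper_width: 0.0359
grasp_force: 2.9
```

Call:
carry_out:
  commands:
    - [0.036, 0.0001, -0.0048, 0.0001, 1.5]
    - [0.036, 0.0001, -0.0048, 0.0001, 1.5]
    - [0.036, 0.0001, -0.0048, 0.0001, 1.5]
    - [0.036, 0.0001, -0.0048, 0.0001, 1.5]
    - [0.036, 0.0001, -0.0048, 0.0001, 1.5]
    - [0.036, 0.0001, -0.0048, 0.0001, 1.5]
    - [0.036, 0.0001, -0.0048, 0.0001, 1.5]
    - [0.036, 0.0001, -0.0048, 0.0001, 1.5]
    - [0.036, 0.0001, -0.0048, 0.0001, 1.5]
    - [0.036, 0.0001, -0.0048, 0.0001, 1.5]

```text
time: 14.33
position: [0.4234, -0.0699, 0.3361]
eef_rot: [[0.768, 0.64, 0.003], [0.64, -0.768, -0.002], [0.001, 0.003, -1.0]]
force: [1.6, -6.2, -0.8]
gripper_width: 0.036
grasp_force: 3.0
```

Call:
carry_out:
  commands:
    - [0.036, 0.0001, -0.0048, 0.0001, 1.5]
    - [0.036, 0.0001, -0.0048, 0.0001, 1.5]
    - [0.036, 0.0001, -0.0048, 0.0001, 1.5]
    - [0.036, 0.0001, -0.0048, 0.0001, 1.5]
    - [0.036, 0.0001, -0.0048, 0.0001, 1.5]
    - [0.036, 0.0001, -0.0048, 0.0001, 1.5]
    - [0.036, 0.0001, -0.0048, 0.0001, 1.5]
    - [0.036, 0.0001, -0.0048, 0.0001, 1.5]
    - [0.036, 0.0001, -0.0048, 0.0001, 1.5]
    - [0.036, 0.0001, -0.0048, 0.0001, 1.5]

```text
time: 15.17
position: [0.398, -0.0293, 0.335]
eef_rot: [[0.908, 0.419, 0.002], [0.419, -0.908, -0.002], [0.001, 0.003, -1.0]]
force: [-1.3, -7.6, 1.5]
gripper_width: 0.0358
grasp_force: 3.1
```

Call:
carry_out:
  commands:
    - [0.036, 0.0001, -0.0038, 0.0001, 1.2]
    - [0.036, 0.0001, -0.0038, 0.0001, 1.2]
    - [0.036, 0.0001, -0.0038, 0.0001, 1.2]
    - [0.036, 0.0001, -0.0038, 0.0001, 1.2]
    - [0.036, 0.0001, -0.0038, 0.0001, 1.2]
    - [0.036, 0.0001, -0.0038, 0.0001, 1.2]
    - [0.036, 0.0001, -0.0038, 0.0001, 1.2]
    - [0.036, 0.0001, -0.0038, 0.0001, 1.2]
    - [0.036, 0.0001, -0.0038, 0.0001, 1.2]
    - [0.036, 0.0001, -0.0038, 0.0001, 1.2]

```text
time: 16.0
position: [0.3863, 0.0068, 0.334]
eef_rot: [[0.975, 0.222, 0.002], [0.222, -0.975, -0.002], [0.001, 0.002, -1.0]]
force: [-2.9, -9.1, 2.7]
gripper_width: 0.0358
grasp_force: 3.5
```

Run:
```python
from h import *
for i in range(3):
    s=ctrl.state(); ty=np.array(s['eef_rot'])[:,1]; print(s['joint_positions'][5],s['force']@ty,s['wrist_torque'],s['tau'][0]);
```

```text
1.1656142112476116 8.196726346801238 [-1.27787016  0.49084437 -0.03702942] 1.662720926105976
1.1656142112476116 8.196726346801238 [-1.27787016  0.49084437 -0.03702942] 1.662720926105976
1.1656142112476116 8.196726346801238 [-1.27787016  0.49084437 -0.03702942] 1.662720926105976
```

Call:
carry_out:
  commands:
    - [0.036, 0, -0.0016, 0, 0.5]
    - [0.036, 0, -0.0016, 0, 0.5]
    - [0.036, 0, -0.0016, 0, 0.5]
    - [0.036, 0, -0.0016, 0, 0.5]
    - [0.036, 0, -0.0016, 0, 0.5]
    - [0.036, 0, -0.0016, 0, 0.5]
    - [0.036, 0, -0.0016, 0, 0.5]
    - [0.036, 0, -0.0016, 0, 0.5]
    - [0.036, 0, -0.0016, 0, 0.5]
    - [0.036, 0, -0.0016, 0, 0.5]

```text
time: 16.83
position: [0.3834, 0.0225, 0.3338]
eef_rot: [[0.991, 0.137, 0.002], [0.137, -0.991, -0.002], [0.001, 0.002, -1.0]]
force: [-0.7, -8.7, -0.8]
gripper_width: 0.0361
grasp_force: 3.7
```

```bash
cat > f.py <<'E'
from h import *
s=ctrl.state();R=np.array(s['eef_rot']);p=s['position']
r=p[:2]-[.565,.0475];print('phi',np.degrees(np.arctan2(r[0],-r[1])).round(2),'R',np.linalg.norm(r).round(4),'yaw',np.degrees(np.arctan2(R[1,0],R[0,0])).round(1),'Ftool',(R.T@s['force']).round(2),'Mtool',(R.T@s['wrist_torque']).round(3),'gf',round(s['grasp_force'],3),'q6',s['joint_positions'][5].round(2))
E
python3 f.py
```

```text
phi -82.16 R 0.1833 yaw 7.9 Ftool [-1.86  8.5   0.84] Mtool [-1.149 -0.275 -0.005] gf 3.669 q6 1.29
```

Call:
carry_out:
  commands:
    - [0.036, 0, -0.0016, 0, 0.5]
    - [0.036, 0, -0.0016, 0, 0.5]
    - [0.036, 0, -0.0016, 0, 0.5]
    - [0.036, 0, -0.0016, 0, 0.5]
    - [0.036, 0, -0.0016, 0, 0.5]
    - [0.036, 0, -0.0016, 0, 0.5]
    - [0.036, 0, -0.0016, 0, 0.5]
    - [0.036, 0, -0.0016, 0, 0.5]
    - [0, 0, 0, 0, 0]
    - [0.036, 0, 0, 0, 0]

```text
time: 17.67
position: [0.3821, 0.0353, 0.3339]
eef_rot: [[0.998, 0.068, 0.002], [0.068, -0.998, -0.001], [0.002, 0.002, -1.0]]
force: [1.8, -5.1, -3.2]
gripper_width: 0.0353
grasp_force: 2.8
```

Row 9 of that call had the opening at 0 by mistake. The fingers had no time to close and the width is still 35 mm, so no harm was done. I'll continue with small slow steps.

Call:
carry_out:
  commands:
    - [0.036, 0, -0.001, 0, 0.3]
    - [0.036, 0, -0.001, 0, 0.3]
    - [0.036, 0, -0.001, 0, 0.3]
    - [0.036, 0, -0.001, 0, 0.3]
    - [0.036, 0, -0.001, 0, 0.3]
    - [0.036, 0, -0.001, 0, 0.3]
    - [0.036, 0, -0.001, 0, 0.3]
    - [0.036, 0, -0.001, 0, 0.3]
    - [0.036, 0, -0.001, 0, 0.3]
    - [0.036, 0, -0.001, 0, 0.3]

```text
time: 18.5
position: [0.3818, 0.0452, 0.3337]
eef_rot: [[1.0, 0.015, 0.002], [0.015, -1.0, -0.001], [0.002, 0.002, -1.0]]
force: [4.0, -7.6, -3.8]
gripper_width: 0.0362
grasp_force: 3.9
```

```bash
python3 f.py
```

```text
phi -89.28 R 0.1833 yaw 0.9 Ftool [3.86 7.68 3.83] Mtool [-1.147  0.502 -0.1  ] gf 3.884 q6 1.47
```

Call:
carry_out:
  commands:
    - [0.036, 0, -0.0004, 0.0001, 0.12]
    - [0.036, 0, -0.0004, 0.0001, 0.12]
    - [0.036, 0, -0.0004, 0.0001, 0.12]
    - [0.036, 0, -0.0004, 0.0001, 0.12]
    - [0.036, 0, -0.0004, 0.0001, 0.12]
    - [0.036, 0, -0.0004, 0.0001, 0.12]
    - [0.036, 0, -0.0004, 0, 0.12]
    - [0.036, 0, -0.0004, 0, 0.12]
    - [0.036, 0, -0.0004, 0, 0.12]
    - [0.036, 0, -0.0004, 0, 0.12]

```text
time: 19.33
position: [0.3817, 0.0492, 0.3333]
eef_rot: [[1.0, -0.006, 0.002], [-0.006, -1.0, -0.002], [0.002, 0.002, -1.0]]
force: [1.6, -8.4, -0.4]
gripper_width: 0.0358
grasp_force: 4.0
```

```bash
python3 f.py
```

```text
phi -90.52 R 0.1833 yaw -0.3 Ftool [1.6  8.35 0.44] Mtool [-1.247  0.232 -0.081] gf 3.964 q6 1.5
```

Call:
carry_out:
  commands:
    - [0.036, 0, -0.0004, 0, 0.12]
    - [0.036, 0, -0.0004, 0, 0.12]
    - [0.036, 0, -0.0004, 0, 0.12]
    - [0.036, 0, -0.0004, 0, 0.12]
    - [0.036, 0, -0.0004, 0, 0.12]
    - [0.036, 0, -0.0004, 0, 0.12]
    - [0.036, 0, -0.0004, 0, 0.12]
    - [0.036, 0, -0.0004, 0, 0.12]
    - [0.036, 0, -0.0004, 0, 0.12]
    - [0.036, 0, -0.0004, 0, 0.12]

```text
time: 20.17
position: [0.3818, 0.0531, 0.3332]
eef_rot: [[1.0, -0.027, 0.002], [-0.027, -1.0, -0.002], [0.002, 0.002, -1.0]]
force: [1.5, -8.5, -1.5]
gripper_width: 0.0357
grasp_force: 4.0
```

```bash
python3 f.py
```

```text
phi -91.76 R 0.1833 yaw -1.5 Ftool [1.7  8.45 1.49] Mtool [-1.272  0.279 -0.087] gf 4.012 q6 1.54
```

Force, moment and pad force all agree on about 1.53 N m, so roughly 6° more is needed.

Call:
carry_out:
  commands:
    - [0.036, 0, -0.001, 0, 0.3]
    - [0.036, 0, -0.001, 0, 0.3]
    - [0.036, 0, -0.001, 0, 0.3]
    - [0.036, 0, -0.001, 0, 0.3]
    - [0.036, 0, -0.001, 0, 0.3]
    - [0.036, 0, -0.001, 0, 0.3]
    - [0.036, 0, -0.001, 0, 0.3]
    - [0.036, 0, -0.001, 0, 0.3]
    - [0.036, 0, -0.001, 0, 0.3]
    - [0.036, 0, -0.001, 0, 0.3]

```text
time: 21.0
position: [0.3823, 0.0632, 0.3332]
eef_rot: [[0.997, -0.079, 0.002], [-0.079, -0.997, -0.002], [0.002, 0.001, -1.0]]
force: [2.3, -8.0, -1.6]
gripper_width: 0.0358
grasp_force: 4.1
```

```bash
python3 f.py
```

```text
phi -94.9 R 0.1834 yaw -4.5 Ftool [2.88 7.77 1.66] Mtool [-1.265  0.484 -0.113] gf 4.126 q6 1.61
```

Call:
carry_out:
  commands:
    - [0.036, 0, -0.0004, 0, 0.12]
    - [0.036, 0, -0.0004, 0, 0.12]
    - [0.036, 0, -0.0004, 0, 0.12]
    - [0.036, 0, -0.0004, 0, 0.12]
    - [0.036, 0, -0.0004, 0, 0.12]
    - [0.036, 0, -0.0004, 0, 0.12]
    - [0.036, 0, -0.0004, 0, 0.12]
    - [0.036, 0, -0.0004, 0, 0.12]
    - [0.036, 0, -0.0004, 0, 0.12]
    - [0.036, 0, -0.0004, 0, 0.12]

```text
time: 21.83
position: [0.3827, 0.0671, 0.3332]
eef_rot: [[0.995, -0.1, 0.002], [-0.1, -0.995, -0.002], [0.002, 0.001, -1.0]]
force: [2.7, -8.8, -1.9]
gripper_width: 0.0362
grasp_force: 4.2
```

```bash
python3 f.py
```

```text
phi -96.13 R 0.1834 yaw -5.7 Ftool [3.57 8.52 1.94] Mtool [-1.255  0.559 -0.174] gf 4.167 q6 1.65
```

Call:
carry_out:
  commands:
    - [0.036, 0, -0.001, 0, 0.3]
    - [0.036, 0, -0.001, 0, 0.3]
    - [0.036, 0, -0.001, 0, 0.3]
    - [0.036, 0, -0.001, 0, 0.3]
    - [0.036, 0, -0.001, 0, 0.3]
    - [0.036, 0, -0.001, 0, 0.3]
    - [0.036, 0, -0.001, 0, 0.3]
    - [0.036, 0, -0.001, 0, 0.3]
    - [0.036, 0, -0.001, 0, 0.3]
    - [0.036, 0, -0.001, 0, 0.3]

```text
time: 22.67
position: [0.3839, 0.077, 0.3332]
eef_rot: [[0.988, -0.152, 0.002], [-0.152, -0.988, -0.002], [0.003, 0.001, -1.0]]
force: [3.4, -8.5, -3.4]
gripper_width: 0.0362
grasp_force: 4.3
```

```bash
python3 f.py
```

```text
phi -99.26 R 0.1835 yaw -8.7 Ftool [4.59 7.87 3.39] Mtool [-1.234  0.847 -0.171] gf 4.27 q6 1.72
```

Call:
carry_out:
  commands:
    - [0.036, 0.0004, -0.0003, 0.0003, 0.1]
    - [0.036, 0.0004, -0.0003, 0.0003, 0.1]
    - [0.036, 0.0002, -0.0006, 0.0001, 0.2]
    - [0.036, 0.0001, -0.0006, 0, 0.2]
    - [0.036, 0.0001, -0.0006, 0, 0.2]
    - [0.036, 0, -0.0006, 0, 0.2]
    - [0.036, 0, -0.0006, 0, 0.2]
    - [0.036, 0, -0.0006, 0, 0.2]
    - [0.036, 0, -0.0006, 0, 0.2]
    - [0.036, 0, -0.0006, 0, 0.2]

```text
time: 23.5
position: [0.3855, 0.0822, 0.3324]
eef_rot: [[0.983, -0.183, 0.0], [-0.183, -0.983, -0.002], [0.001, 0.001, -1.0]]
force: [-6.0, -8.2, 4.0]
gripper_width: 0.0358
grasp_force: 4.6
```

```bash
python3 f.py
```

```text
phi -100.94 R 0.1828 yaw -10.5 Ftool [-4.4   9.18 -4.03] Mtool [-1.505 -0.708 -0.018] gf 4.588 q6 1.77
```

With the finger friction reversed, all three readings agree on about 1.64 N m. That is the target, so I'll let go.

Call:
carry_out:
  commands:
    - [0.036, 0, 0.002, 0, 0]
    - [0.036, 0, 0.002, 0, 0]
    - [0.036, 0, 0.0025, 0, 0]
    - [0.05, 0, 0, 0, 0]
    - [0.05, 0, 0, 0, 0]
    - [0.05, 0, 0, 0, 0]
    - [0.05, 0, 0, -0.01, 0]
    - [0.05, 0, 0, -0.02, 0]
    - [0.05, 0, 0, -0.03, 0]
    - [0.05, 0, 0, -0.03, 0]

```text
time: 24.33
position: [0.3841, 0.0763, 0.4234]
eef_rot: [[0.983, -0.182, 0.0], [-0.182, -0.983, 0.001], [-0.0, -0.001, -1.0]]
force: [0.5, 0.3, 0.2]
gripper_width: 0.0501
grasp_force: 0.0
```

Call:
carry_out:
  commands:
    - [0.05, 0, 0, -0.02, 0]
    - [0.05, 0, 0, 0, 0]
    - [0.05, -0.03, 0.03, 0, 0]
    - [0.05, -0.02, 0.03, 0, 0]
    - [0.05, 0, 0.03, 0, 0]
    - [0.05, 0, 0.03, 0, 0]
    - [0.05, 0, 0.03, 0, 0]
    - [0.05, 0, 0, 0, 0]
    - [0.05, 0, 0, 0, 0]
    - [0.05, 0, 0, 0, 0]

```text
time: 25.17
position: [0.3086, -0.0615, 0.4417]
eef_rot: [[0.983, -0.183, 0.001], [-0.183, -0.983, 0.0], [0.001, -0.0, -1.0]]
force: [-0.3, 0.1, 0.5]
gripper_width: 0.0498
grasp_force: 0.0
```

Run:
```python
from h import *
a=snap('side','s5.png');cv2.imwrite('pics/s5c.png',cv2.resize(a[150:310,230:390,::-1],None,fx=3.6,fy=3.6,interpolation=3));print(ctrl.state()['force'],ctrl.state()['position'])
```

```text
[-0.01196365 -0.26525846  0.42264904] [ 0.30867759 -0.06113523  0.44165321]
```

View pics/s5c.png

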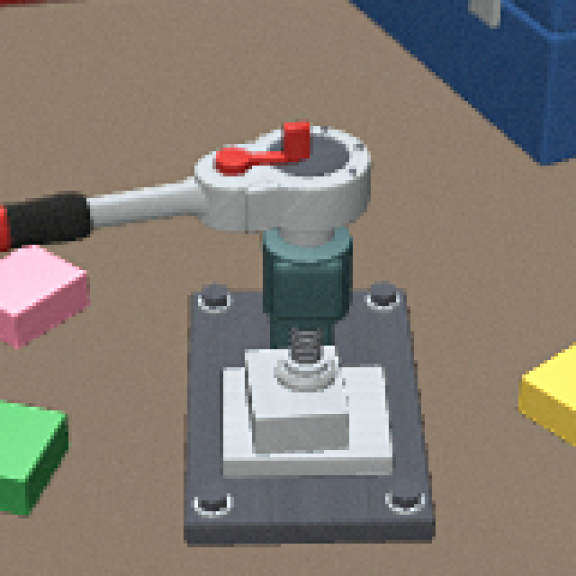

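The pad at crop (307,370) bears on the unmoved block, the lever is at tighten, and the robot is clear of everything.

```bash
python3 -c "
from station import ctrl
print(ctrl.hand_in())"
```

```text
the job is handed in; nothing more can be done
None
```

The job is handed in: the lever is flipped to tighten, the pad grips the block with the screw at about 1.64 N m as I estimated it, and the handle was released at about 25 s with the block not visibly shifted; the hand-in gave no verdict back.

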